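Clamp a wax block in the carving jig with its ball knob

TASK

Lay the wax block lengthwise on the raised bed of the carving jig, between the fence and the sprung jaw, and let go of it. Then turn the smooth ball knob clockwise (seen from above) until the jaw holds the block firmly and squarely against the fence with about 15 N: less than 8 N would not hold it for carving, and more than 25 N, even for a moment, would bruise the wax. Leave the leather block and the cork pad where they lie.

Things in the scene. Friction and masses are not known exactly. Their poses are not given: they have to be found in the camera images.
- wax_center (a point): centre of the wax block (loose, about 60 g): a rounded block, 40 (x) x 55 (y, its length) x 18 mm high (z). It lies on the worktop among two similar blocks, the smallest of the three
- leather_center (a point): centre of the leather-covered block, 41 (x) x 62 (y) x 22 mm high, loose bystander on the worktop, not to be moved
- cork_center (a point): centre of the cork pad, 56 (x) x 80 (y) x 20 mm high, loose bystander on the worktop, not to be moved
- bed (a point): middle of the top of the jig's raised aluminium bed, 34 mm above the worktop, 32 mm wide (x); fingers can pass down both sides of it. Axes: y runs from the ball knob to the fence, z up. The wax block belongs here, its length along y. Jaw and fence (44 mm wide in x) rise 25 and 32 mm above the bed: the jaw's face starts at y = -33 mm, the fence's is locked somewhere from y = +32 to +44 mm
- ball_center (a point): centre of the smooth steel ball knob, 42 mm across, on an upright stem, 98 mm above the worktop (housing top 64). This frame does not turn. Fingers must close on its widest part or they slide off. It turns 4.1 rad at most (1.5 to 3.1 needed), stays where left. Friction 0.2 N m, plus 0.008 N m per N of jaw force: at 15 N the moment felt is 0.12 N m more than when turned alike without load
- jig: the carving jig, screwed down; origin under its middle, same axes as the bed. Wooden base 104 (x) x 250 (y) x 14 mm, bed middle at y = +30 mm, ball knob at y = -100 mm. The knob drives a carriage 8 mm towards the fence (+y) per radian of clockwise turn; springs between carriage and jaw give 6 N per mm, so once jaw and fence both touch the block the jaw force grows by about 48 N per radian

How it is judged:
On the way, in this order (a step that is already met when the one before it is completed fails the run):
1. the wax block lies on the bed between fence and jaw, let go, not yet clamped (x of wax_center in the frame of bed between -0.012 and 0.012 m and z of wax_center in the frame of bed between 0.006 and 0.012 m and y of wax_center in the frame of bed between -0.012 and 0.025 m and contact force between the fingers and wax_block below 0.3 N), for 0.2 s.
2. the jaw presses the block against the fence with 8 N or more (contact force between jaw and wax_block above 8 N and contact force between fence and wax_block above 7 N), for 0.2 s.
At the end, for the whole second after the job is handed in: the wax block lies flat on the bed (centre within 12 mm of the bed's middle line, within 0.1 rad of square), at rest, held between jaw and fence with 8 to 25 N (all of step 2 and contact force between jaw and wax_block below 25 N and x of wax_center in the frame of bed between -0.012 and 0.012 m and z of wax_center in the frame of bed between 0.006 and 0.012 m and angle between the y axis of wax_center and the y axis of bed, either way round below 0.1 rad and linear speed of wax_block below 0.02 m/s); the robot touches nothing.
It fails at once if the jaw presses the wax with more than 25 N (contact force between jaw and wax_block above 25 N).
It fails at once if the leather block is moved by more than 20 mm (distance of leather_center from where it was at the start of the episode above 0.02 m).
It fails at once if the cork pad is moved by more than 20 mm (distance of cork_center from where it was at the start of the episode above 0.02 m).
It also fails if it takes over 72 s, if anything falls off the work surface, if the arm or the gripper's body presses on something with over 40 N, if the wrist force passes 120 N, or if a joint passes its speed limit or range.

ROBOT

A 6-joint arm with a two-finger parallel gripper is mounted at the origin on a cart in front of the work surface, level with it; the furniture and walls round the work are solid. World frame = base frame: x ahead of the robot, y to its left, z up, the work surface at z = 0. Lengths are in m, angles in rad, forces in N, time in s.
With the tool pointing down it reaches from about 0.3 to 0.775 m from the base axis. Payload 14.6 kg.
Tool frame: the origin (TCP) lies at the very end of the fingers, on their centre line; the grasp point (between the pads) lies 19 mm behind it; z points along the fingers, y is the direction in which the jaws open and shut (so a half turn about z gives the same grasp; the last joint's range is limited). The gripper opens to 94 mm and grips with 3 to 60 N. Pads are 16 mm wide; open, the fingers measure 119 mm over their backs; the gripper's body (75 mm by 177 mm) begins 78 mm behind the grasp point.
Start: joints at [1.096, 0.3, 1.521, -0, 1.321, -0.067], TCP at [0.218, 0.505, 0.205] pointing down, gripper open.
Joint ranges: [-3.03, 3.03], [-0.79, 2.21], [0.23, 2.52], [-1.04, 4.18], [0, 3.07], [-2.55, 2.55]. Speed limits (rad/s): [2.22, 2.22, 2.57, 3.14, 3.14, 3.14].

INTERFACE

Orientations are given as [roll, pitch, yaw] about the fixed x, y, z axes, in that order (R = Rz(yaw) Ry(pitch) Rx(roll)).
In Python, from station import ctrl, eyes gives the robot as it stands.
- The arm moves only by the tool jog_arm, never from a script. Its argument "moves" is a list of rows, each a list of 3 entries, a list of its own where there are three numbers: the shift along the world's x, y, z in mm, then the turn, a rotation vector about the world's x, y, z in units of 5 degrees (1.0 is 5 degrees), then the finger opening in mm, from 0 to 94. In form: [[[tx, ty, tz], [wx, wy, wz], jaw], ...]. A call has 1 to 5 rows; each row is the pose to reach, as a shift and turn from the pose commanded when the call began; what a row does not reach only later rows make up. A row lasts 1/12 s, in which the tool goes at most 41.7 mm and 7.16 degrees, less where a joint would pass 70% of its speed; a pose out of reach is approached as far as the arm can. A call with a gripper value outside its range is refused whole. The fingers move at their own pace and stop on an object; "squeeze" is the grip in N (left out, the last holds). Time passes only in rows, so rows that repeat a pose let the fingers close. It gives the time, the measured TCP pose, the force and the opening at its end, in the units of the state.
- ctrl.get_obs(): the state, without advancing time (a new reading comes with each control period).
- eyes.camera(name): name is "side" or "top" or "wrist"; returns a dict with "frame" (480x640x3 uint8, red, green, blue), "vertical_fov" (degrees; the focal length in pixels is half the picture's height over the tangent of half this angle, whatever the lens; pixels are square), "cx", "cy" (the principal point, pixels), "eye" and "attitude" of the camera in the world; the wrist camera has in their place "hand_eye" (4x4, takes a point from camera to tool coordinates, whose origin is the TCP and whose axes are the flange's). Camera axes: x right, y down, z forward; pixel columns grow to the right and rows downward; lengths in m; the calibration is good to about 2 mm. A picture is of the moment at which its call begins: read the wrist's pose just before it. There is no depth.
- ctrl.hand_in(): hands the job in, once; it reports no verdict.
The state is a dict: "time_s": time; "qpos": joint angles; "joint_vel": joint speeds; "tau": joint torques, N m; "ee_pos": TCP position; "eef_rot": TCP orientation; "force": force on the tool from outside, world axes, zero at the start; "moment": the same for the moment, N m; "grip_width": finger opening in m.
Only numpy, scipy, OpenCV 4.12 (cv2) and the standard library are available. Lean on these libraries where they do the work, as an engineer would, in place of code of your own. Each camera call takes 0.05 s, during which the arm holds its last target.

## Working session

There is one attempt and no reset: what is moved stays moved. The work goes in short steps, Python scripts to look and compute and a tool call to move; the robot and the scene stay as the last step left them, time stands still between calls to the robot, and variables do not carry over. Pictures are saved under pics/ and viewed, and the job is handed in when it is done.

Besides the shell and the picture viewer there is one more tool, called after ">>>" in YAML: its name, and indented under it one key for each argument. jog_arm: Moves the arm, as the interface text tells. Its arguments: {"type":"object","properties":{"moves":{"type":"array","items":{"type":"array"}},"squeeze":{"type":"number"}},"required":["moves"]}

```bash
ls; mkdir -p pics; python3 - <<'E'
from station import ctrl, eyes
import cv2
print(ctrl.get_obs())
for n in ("top","side","wrist"):
    d=eyes.camera(n); f=d.pop("frame"); print(n,d)
    cv2.imwrite(f"pics/{n}0.png",f[:,:,::-1])
E
```

```text
pics
{'time_s': 0.0, 'qpos': array([ 1.09639629e+00,  3.00488057e-01,  1.52159218e+00,  7.02204464e-06,
        1.32069118e+00, -6.66525167e-02]), 'joint_vel': array([-0.00024755,  0.00017224, -0.00124732, -0.00035381,  0.00017905,
       -0.0010789 ]), 'tau': array([-2.72987520e-03, -5.31806839e+01, -3.52729011e+01,  7.07276585e-02,
        2.44428293e-02, -9.23537573e-05]), 'ee_pos': array([0.2180043 , 0.5046603 , 0.20487233]), 'eef_rot': array([-3.14041696e+00, -8.52957367e-05,  2.73384334e+00]), 'force': array([ 0.40819713,  0.11437689, -0.37271873]), 'moment': array([ 0.02056002, -0.00968058,  0.01127143]), 'grip_width': 0.09401017880300876}
top {'vertical_fov': 49.46681931292065, 'cx': 311.764349847535, 'cy': 236.99273258435434, 'eye': array([0.4136763 , 0.13245608, 0.98191622]), 'attitude': array([-2.98244876, -0.01430218, -1.58732491])}
side {'vertical_fov': 51.74986115928283, 'cx': 322.34131483991433, 'cy': 233.3677176423901, 'eye': array([ 0.1723094 , -0.53358749,  0.5495143 ]), 'attitude': array([-2.13969381,  0.00380315, -0.50516992])}
wrist {'vertical_fov': 59.27420230558378, 'cx': 317.0669405836036, 'cy': 234.21976809457112, 'hand_eye': array([[-2.53200023e-04, -9.61661766e-01, -2.74238189e-01,
         7.88924449e-02],
       [ 9.99999945e-01, -1.84999769e-04, -2.74552587e-04,
         5.06347132e-04],
       [ 2.13292724e-04, -2.74238243e-01,  9.61661760e-01,
        -1.79482099e-01],
       [ 0.00000000e+00,  0.00000000e+00,  0.00000000e+00,
         1.00000000e+00]])}
```

View pics/top0.png

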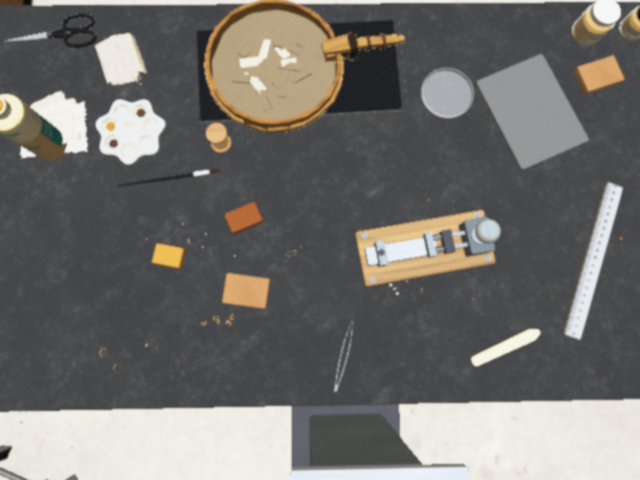

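View pics/side0.png

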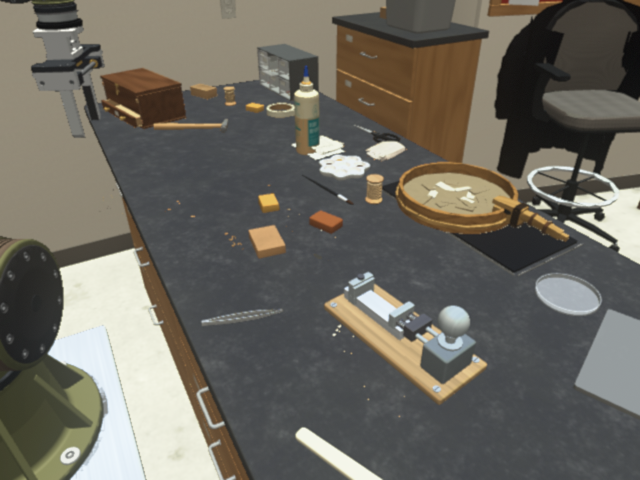

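View pics/wrist0.png

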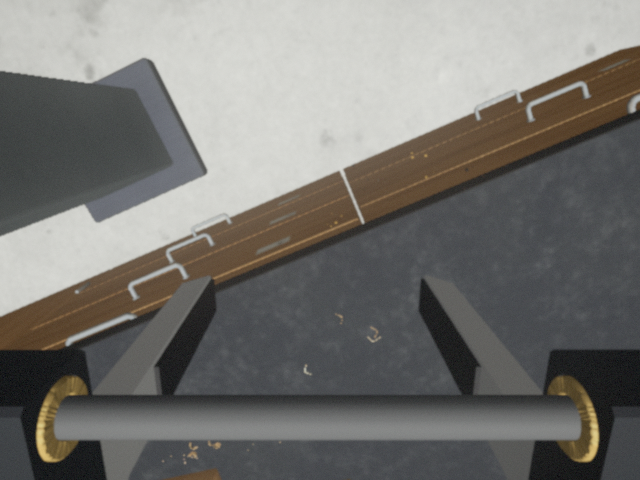

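The top view shows the wax (yellow) at about (168,255), the leather at (243,217), the cork at (246,291), the jig around (427,247) and the ball at about (488,231).

```bash
cat > h.py <<'E'
import numpy as np, cv2
from scipy.spatial.transform import Rotation as R
from station import ctrl, eyes
def pose(d,obs=None):
    if "eye" in d: return R.from_euler("xyz",d["attitude"]).as_matrix(), np.array(d["eye"])
    T=np.eye(4);T[:3,:3]=R.from_euler("xyz",obs["eef_rot"]).as_matrix();T[:3,3]=obs["ee_pos"]
    M=T@d["hand_eye"]; return M[:3,:3],M[:3,3]
def ray(d,uv,obs=None):
    Rm,e=pose(d,obs); f=240/np.tan(np.radians(d["vertical_fov"]/2))
    uv=np.atleast_2d(uv).astype(float)
    v=np.c_[(uv[:,0]-d["cx"])/f,(uv[:,1]-d["cy"])/f,np.ones(len(uv))]@Rm.T
    return e,v
def plane(d,uv,z,obs=None):
    e,v=ray(d,uv,obs); return e+v*((z-e[2])/v[:,2])[:,None]
def proj(d,P,obs=None):
    Rm,e=pose(d,obs); f=240/np.tan(np.radians(d["vertical_fov"]/2))
    c=(np.atleast_2d(P)-e)@Rm; return np.c_[d["cx"]+f*c[:,0]/c[:,2],d["cy"]+f*c[:,1]/c[:,2]]
def tri(rays):
    A=np.zeros((3,3));b=np.zeros(3)
    for e,v in rays:
        v=v.ravel()/np.linalg.norm(v);M=np.eye(3)-np.outer(v,v);A+=M;b+=M@e
    return np.linalg.solve(A,b)
def mask(f,lo,hi):
    return cv2.inRange(cv2.cvtColor(f,cv2.COLOR_RGB2HSV),np.array(lo),np.array(hi))
def snap(n,name=None):
    o=ctrl.get_obs(); d=eyes.camera(n)
    if name: cv2.imwrite(f"pics/{name}.png",d["frame"][:,:,::-1])
    return d,o
def show(n,name,box=None,s=1):
    d,o=snap(n); f=d["frame"]
    if box: x0,y0,x1,y1=box; f=f[y0:y1,x0:x1]
    cv2.imwrite(f"pics/{name}.png",cv2.resize(f,None,fx=s,fy=s,interpolation=cv2.INTER_CUBIC)[:,:,::-1]); return d,o
def blobs(m,amin):
    c,_=cv2.findContours(m,cv2.RETR_EXTERNAL,cv2.CHAIN_APPROX_NONE); return [k for k in c if cv2.contourArea(k)>amin]
E
python3 - <<'E'
from h import *
t,_=snap("top"); f=t["frame"]
for p in [(168,255),(243,217),(246,291),(370,270),(488,231),(400,250)]:
    print(p,cv2.cvtColor(f,cv2.COLOR_RGB2HSV)[p[1],p[0]])
hsv=mask(f,(8,90,80),(32,255,255))
hsv2=mask(f,(0,90,50),(32,255,255))
for k in blobs(hsv2,150):
    u=k.reshape(-1,2); c=u.mean(0)
    if 100<c[0]<520 and 180<c[1]<330:
        P=plane(t,u,0.015)[:,:2]*1000
        r=cv2.minAreaRect(P.astype(np.float32)); print(c.round(),np.round(r[0],1),np.round(r[1],1),round(r[2],1))
cv2.imwrite("pics/topj.png",cv2.resize(f[190:310,330:520],None,fx=4,fy=4,interpolation=cv2.INTER_CUBIC)[:,:,::-1])
s,_=snap("side"); g=s["frame"]
cv2.imwrite("pics/sidej.png",cv2.resize(g[260:410,310:500],None,fx=4,fy=4,interpolation=cv2.INTER_CUBIC)[:,:,::-1])
E
```

```text
(168, 255) [ 21 158 237]
(243, 217) [ 11 176 183]
(246, 291) [ 15 123 215]
(370, 270) [ 19 100 226]
(488, 231) [101  29 223]
(400, 250) [105  15 245]
[246. 290.] [470.7 239.8] [82.7 57.1] 81.0
[168. 255.] [537.6 384.1] [58.5 41.8] 78.8
[417. 248.] [546.2 -95.7] [104.7 249.7] 9.3
[243. 217.] [608.3 245. ] [44.4 64.5] 22.5
```

View pics/topj.png

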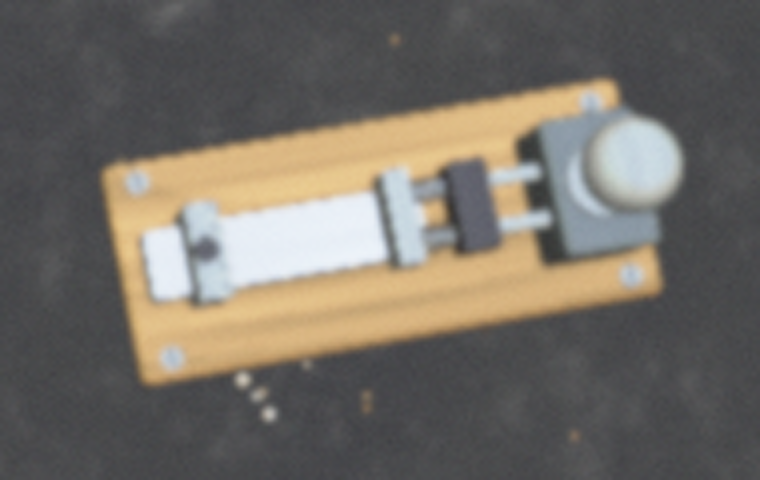

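View pics/sidej.png

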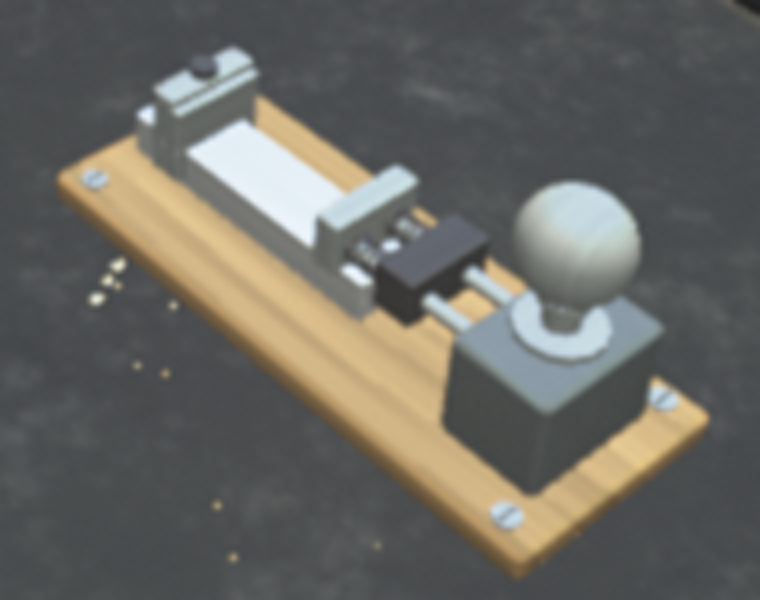

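```bash
python3 - <<'E'
from h import *
t,_=snap("top"); s,_=snap("side")
th=np.radians(9.3); ex=np.array([np.cos(th),np.sin(th)]); ey=np.array([-np.sin(th),np.cos(th)]); J=np.array([546.2,-95.7])/1000
def loc(P): d=P[:2]-J; return (np.array([d@ex,d@ey])*1000).round(1)
# ball: circles in both views
def circ(d,box,lo,hi):
    x0,y0,x1,y1=box; g=cv2.GaussianBlur(cv2.cvtColor(d["frame"],cv2.COLOR_RGB2GRAY),(3,3),0)[y0:y1,x0:x1]
    g=cv2.resize(g,None,fx=4,fy=4,interpolation=cv2.INTER_CUBIC)
    c=cv2.HoughCircles(g,cv2.HOUGH_GRADIENT,1,50,param1=80,param2=15,minRadius=lo*4,maxRadius=hi*4)
    c=c[0][0]; return c[:2]/4+[x0,y0],c[2]/4
ct,rt=circ(t,(465,205,515,255),9,15); cs,rs=circ(s,(425,290,485,350),13,19)
print(ct,rt,cs,rs); B=tri([ray(t,ct),ray(s,cs)]); print("ball tri",B, loc(B), "top plane",plane(t,ct,.098)[0])
# edges clicked in topj (x4, off 330,190)
for n,p,z in [("fence face top",(222,250),.066),("bed start at fence",(230,250),.034),("jaw face top",(383,218),.059)]:
    print(n,loc(plane(t,np.array(p)/4+[330,190],z)[0]))
for n,p,z in [("fence face top front",(177,118),.066),("fence foot",(220,137),.034)]:
    print("side",n,loc(plane(s,np.array(p)/4+[310,260],z)[0]))
E
```

```text
[488.125 231.375] 12.125 [453.625 321.625] 16.2
ball tri [ 0.56084133 -0.18819295  0.09637874] [ -0.5 -93.6] top plane [ 0.56083074 -0.18778934  0.098     ]
fence face top [-2.  83.6]
bed start at fence [ 0.6 74.2]
jaw face top [0.1 8.1]
side fence face top front [-34.   66.6]
side fence foot [-1.6 75.7]
```

>>> jog_arm:
  moves:
    - [[32,-12,-5],[0,0,-1.4],94]
    - [[64,-24,-10],[0,0,-2.8],94]
    - [[96,-36,-20],[0,0,-4.2],94]
    - [[128,-48,-30],[0,0,-5.6],94]
    - [[160,-60,-40],[0,0,-7],94]

```text
time_s: 0.77
ee_pos: [0.3795, 0.4441, 0.1651]
eef_rot: [3.141, -0.0, 2.117]
force: [1.2, -0.0, 0.2]
grip_width: 0.0942
```

>>> jog_arm:
  moves:
    - [[32,-12,-5],[0,0,-1.4],94]
    - [[64,-24,-10],[0,0,-2.8],94]
    - [[96,-36,-15],[0,0,-4.2],94]
    - [[128,-48,-20],[0,0,-5.6],94]
    - [[160,-59,-25],[0,0,-7],94]

```text
time_s: 1.18
ee_pos: [0.5396, 0.3849, 0.1401]
eef_rot: [-3.142, 0.0, 1.506]
force: [-0.0, 0.2, 0.7]
grip_width: 0.0942
```

>>> jog_arm:
  moves:
    - [[0,0,0],[0,0,-1.4],94]
    - [[0,0,0],[0,0,-1.6],94]
    - [[0,0,0],[0,0,-1.6],94]

```text
time_s: 1.43
ee_pos: [0.5379, 0.3859, 0.1402]
eef_rot: [-3.141, 0.0, 1.374]
force: [0.5, 1.1, 0.0]
grip_width: 0.0943
```

```bash
python3 - <<'E'
from h import *
d,o=snap("wrist","w1"); print(o["time_s"],o["ee_pos"],o["eef_rot"],o["qpos"])
m=mask(d["frame"],(15,110,80),(32,255,255))
for k in blobs(m,800):
    u=k.reshape(-1,2); P=plane(d,u,0.012,o)[:,:2]*1000
    r=cv2.minAreaRect(P.astype(np.float32)); print(u.mean(0),r)
E
```

```text
1.4333 [0.53785877 0.38590587 0.14018235] [-3.14109129e+00  3.04708559e-04  1.37445660e+00] [5.66996259e-01 6.04237196e-01 1.23820454e+00 1.31243417e-04
 1.29972383e+00 7.63300887e-01]
[578.14576271 421.82372881] ((723.91455078125, 170.21461486816406), (35.088218688964844, 95.94113159179688), 6.758796215057373)
[ 56.01384083 421.85467128] ((285.9118347167969, 257.0600280761719), (96.22281646728516, 35.237300872802734), 60.74195098876953)
```

View pics/w1.png

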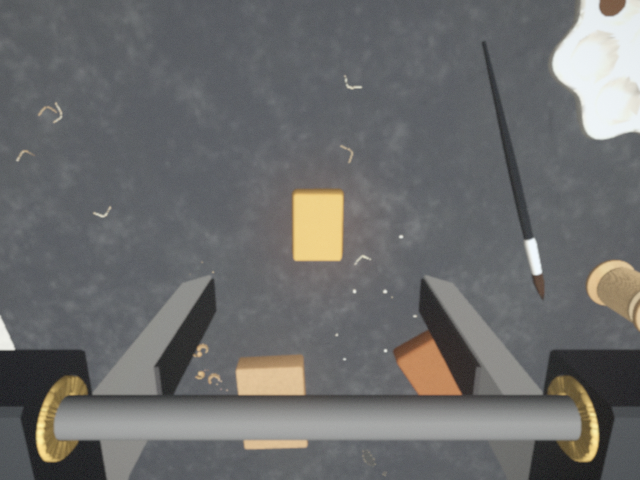

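The wrist view shows the wax at about (318,226), squared up with the fingers.

```bash
python3 - <<'E'
from h import *
d,o=snap("wrist"); f=d["frame"]
print(cv2.cvtColor(f,cv2.COLOR_RGB2HSV)[226,318])
m=mask(f,(15,60,80),(35,255,255))
for k in blobs(m,800):
    u=k.reshape(-1,2); 
    x,y,w,h=cv2.boundingRect(k)
    if 250<u[:,0].mean()<400 and u[:,1].mean()<300:
        for z in (.0,.018):
            P=plane(d,u,z,o)[:,:2]*1000; r=cv2.minAreaRect(P.astype(np.float32)); print((x,y,w,h),z,r)
t,_=snap("top")
c=np.array([(103,172),(145,383),(662,290),(615,80)])/4+[330,190]
P=plane(t,c,.014)[:,:2]*1000; print("top corners",P.round(1),P.mean(0))
print(np.linalg.norm(np.diff(np.r_[P,P[:1]],axis=0),axis=1), np.degrees(np.arctan2(*(P[0]-P[3])[::-1])),np.degrees(np.arctan2(*(P[1]-P[2])[::-1])))
s,_=snap("side"); c=np.array([(60,178),(265,97),(708,415),(520,562)])/4+[310,260]
P=plane(s,c,.014)[:,:2]*1000; print("side corners",P.round(1),P.mean(0))
E
```

```text
[ 21 107 239]
(292, 189, 53, 73) 0.0 ((538.2982177734375, 381.80242919921875), (58.62160873413086, 40.73280334472656), 78.44348907470703)
(292, 189, 53, 73) 0.018 ((539.1807250976562, 386.4652099609375), (55.32437515258789, 38.44168472290039), 78.4434585571289)
top corners [[ 575.2   32.9]
 [ 475.7   16.4]
 [ 515.4 -228. ]
 [ 616.2 -212.8]] [545.64455705 -97.84201436]
[100.92614381 247.56327346 101.973909   249.09485235] 99.47519228878545 99.23560387981001
side corners [[ 474.8    8.6]
 [ 578.1   11.7]
 [ 613.5 -214.9]
 [ 513.4 -231.8]] [ 544.96454697 -106.5874985 ]
```

>>> jog_arm:
  moves:
    - [[1,0,-35],[0,0,0],80]
    - [[1,0,-70],[0,0,0],80]
    - [[1,0,-100],[0,0,0],80]
    - [[1,0,-125],[0,0,0],80]
    - [[1,0,-136],[0,0,0],80]
  squeeze: 15

```text
time_s: 2.05
ee_pos: [0.5373, 0.3855, 0.0011]
eef_rot: [-3.138, 0.003, 1.375]
force: [-0.0, -0.7, -0.9]
grip_width: 0.0799
```

>>> jog_arm:
  moves:
    - [[0,0,0],[0,0,0],30]
    - [[0,0,0],[0,0,0],30]
    - [[0,0,0],[0,0,0],30]
    - [[0,0,0],[0,0,0],30]
    - [[0,0,0],[0,0,0],30]

```text
time_s: 2.47
ee_pos: [0.5395, 0.3862, 0.0058]
eef_rot: [3.14, -0.001, 1.373]
force: [0.8, -1.0, -0.1]
grip_width: 0.05
```

>>> jog_arm:
  moves:
    - [[0,0,0],[0,0,0],30]
    - [[0,0,0],[0,0,0],30]
    - [[0,0,0],[0,0,0],30]

```text
time_s: 2.72
ee_pos: [0.5393, 0.386, 0.005]
eef_rot: [3.141, -0.0, 1.372]
force: [-0.8, -0.1, 4.2]
grip_width: 0.0383
```

>>> jog_arm:
  moves:
    - [[0,0,0],[0,0,0],30]
    - [[0,0,10],[0,0,0],30]
    - [[0,0,40],[0,0,0],30]
    - [[0,0,80],[0,0,0],30]
    - [[0,0,120],[0,0,0],30]

```text
time_s: 3.13
ee_pos: [0.5386, 0.3855, 0.1256]
eef_rot: [-3.14, 0.001, 1.372]
force: [1.6, -0.2, -0.7]
grip_width: 0.0381
```

>>> jog_arm:
  moves:
    - [[0,-25,10],[0,0,0.4],30]
    - [[0,-60,20],[0,0,1],30]
    - [[0,-95,30],[0,0,1.5],30]
    - [[0,-130,30],[0,0,2],30]
    - [[0,-165,30],[0,0,2.5],30]

```text
time_s: 3.55
ee_pos: [0.5389, 0.2194, 0.1556]
eef_rot: [3.14, -0.0, 1.593]
force: [0.7, 1.1, -1.8]
grip_width: 0.038
```

>>> jog_arm:
  moves:
    - [[0,-35,0],[0,0,0.4],30]
    - [[0,-70,0],[0,0,0.8],30]
    - [[0,-105,0],[0,0,1.2],30]
    - [[0,-135,0],[0,0,1.6],30]
    - [[0,-135,0],[0,0,1.6],30]

```text
time_s: 3.97
ee_pos: [0.539, 0.0816, 0.155]
eef_rot: [3.141, 0.001, 1.729]
force: [0.4, -0.7, -0.1]
grip_width: 0.0383
```

```bash
python3 - <<'E'
from h import *
d,o=snap("wrist","w2"); print(o["time_s"],o["ee_pos"],o["eef_rot"],o["grip_width"],o["qpos"])
E
```

```text
3.9667 [0.53904557 0.08157875 0.15500991] [3.14149453e+00 8.46187544e-04 1.72880114e+00] 0.03830728901634336 [ 8.34317878e-02  3.35381000e-01  1.59590989e+00 -8.94042853e-04
  1.21014100e+00 -7.42576339e-02]
```

View pics/w2.png

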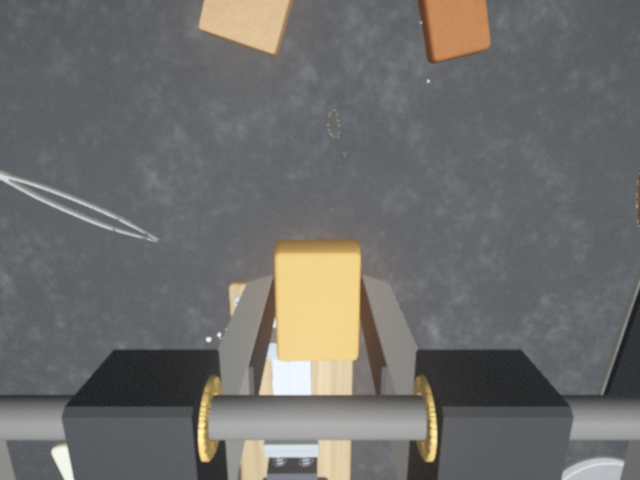

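The wax is held squarely between the fingers; the jig is partly hidden below it. I'm moving further along −y so the wrist camera looks down on the bed.

>>> jog_arm:
  moves:
    - [[0,-35,10],[0,0,0],30]
    - [[5,-70,20],[0,0,0],30]
    - [[10,-105,30],[0,0,0],30]
    - [[15,-140,40],[0,0,0],30]
    - [[15,-175,45],[0,0,0],30]

```text
time_s: 4.43
ee_pos: [0.5549, -0.0899, 0.2011]
eef_rot: [3.14, 0.001, 1.731]
force: [0.2, 1.0, 0.5]
grip_width: 0.0381
```

>>> jog_arm:
  moves:
    - [[5,-35,0],[0,0,0],30]
    - [[5,-70,0],[0,0,0],30]
    - [[10,-95,0],[0,0,0],30]
    - [[10,-100,0],[0,0,0],30]
    - [[10,-100,0],[0,0,0],30]

```text
time_s: 4.85
ee_pos: [0.5642, -0.1896, 0.1993]
eef_rot: [-3.141, -0.0, 1.729]
force: [0.1, 0.9, -0.5]
grip_width: 0.038
```

```bash
python3 - <<'E'
from h import *
d,o=snap("wrist","w3"); print(o["time_s"],o["ee_pos"],o["eef_rot"],o["grip_width"],o["qpos"])
E
```

```text
4.85 [ 0.5642245  -0.1895537   0.19925221] [-3.14126852e+00 -3.03885063e-04  1.72851372e+00] 0.03797011581948932 [-3.85679080e-01  4.06022276e-01  1.39285645e+00  9.49712220e-05
  1.34314850e+00 -5.43417975e-01]
```

View pics/w3.png

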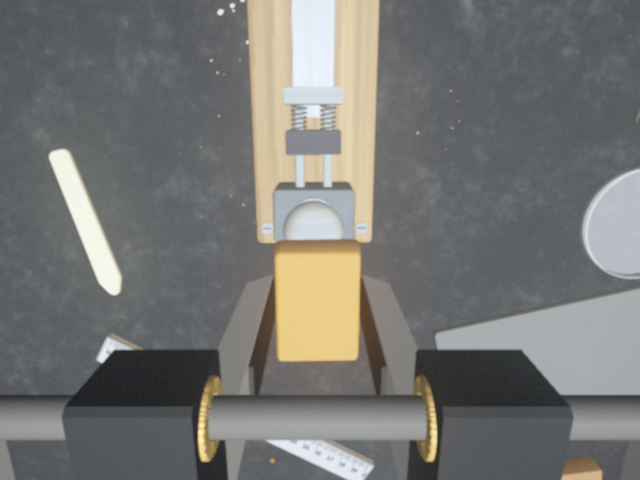

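Wrist view: near base corners at (259,242) and (372,242), jaw top at rows 87–103, ball centred near (313,230).

>>> jog_arm:
  moves:
    - [[-4,30,0],[0,0,0],30]
    - [[-8,60,0],[0,0,0],30]
    - [[-14,80,0],[0,0,0],30]
    - [[-14,80,0],[0,0,0],30]
    - [[-14,80,0],[0,0,0],30]

```text
time_s: 5.32
ee_pos: [0.5501, -0.1067, 0.2]
eef_rot: [3.141, 0.0, 1.733]
force: [0.4, -0.5, -0.9]
grip_width: 0.0383
```

```bash
python3 - <<'E'
from h import *
d,o=snap("wrist","w4"); print(o["time_s"],o["ee_pos"],o["eef_rot"])
d3=dict(d); o3=dict(ee_pos=[0.5642245,-0.1895537,0.19925221],eef_rot=[-3.14126852,-3.03885063e-04,1.72851372])
for uv,z in [((259,242),.014),((372,242),.014),((313,88),.059),((313,230),.098)]: print(uv,plane(d3,uv,z,o3))
E
```

```text
5.3167 [ 0.55012823 -0.10669395  0.19999541] [3.14099697e+00 1.36263685e-04 1.73347168e+00]
(259, 242) [[ 0.51840515 -0.22872173  0.014     ]]
(372, 242) [[ 0.61927179 -0.21270594  0.014     ]]
(313, 88) [[ 0.54709806 -0.09336212  0.059     ]]
(313, 230) [[ 0.56209355 -0.18709488  0.098     ]]
```

View pics/w4.png

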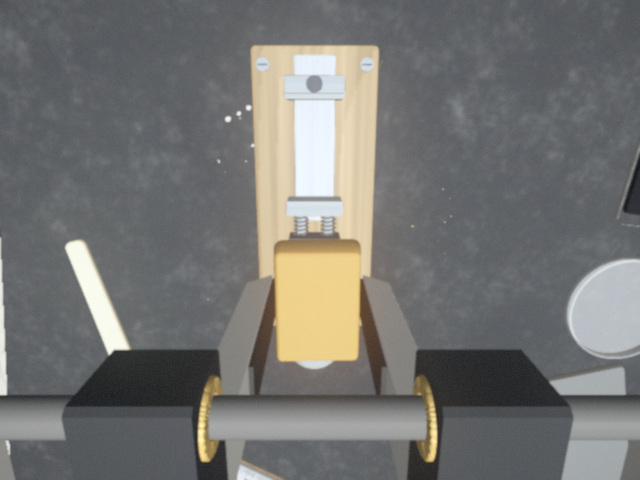

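```bash
python3 - <<'E'
from h import *
f=cv2.imread("pics/w4.png"); cv2.imwrite("pics/w4z.png",cv2.resize(f[40:240,240:390],None,fx=3,fy=3,interpolation=cv2.INTER_CUBIC))
E
```

```text
(no output)
```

View pics/w4z.png

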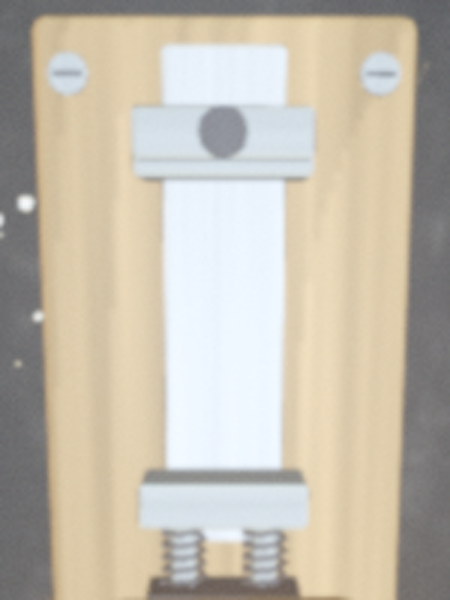

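```bash
python3 - <<'E'
from h import *
d,_=snap("wrist"); o=ctrl.get_obs(); o=dict(ee_pos=[0.55012823,-0.10669395,0.19999541],eef_rot=[3.14099697,1.36e-4,1.73347168])
print("cam",pose(d,o)[1])
c=lambda x,y:(x/3+240,y/3+40)
far=[plane(d,c(*p),.014,o)[0] for p in [(33,17),(416,17)]]
near=np.array([[0.51840515,-0.22872173],[0.61927179,-0.21270594]])
F=np.array(far)[:,:2]; print("far",F.round(4)); J=(F.sum(0)+near.sum(0))/4
a=F.mean(0)-near.mean(0); th=np.arctan2(a[1],a[0])-np.pi/2; print("centre",J,"len",np.linalg.norm(a),"yaw deg",np.degrees(th), "wid",np.linalg.norm(F[1]-F[0]),np.linalg.norm(near[1]-near[0]))
ex=np.array([np.cos(th),np.sin(th)]); ey=np.array([-np.sin(th),np.cos(th)])
for n,p,z in [("bed far end",(225,45),.034),("fence top back",(223,106),.066),("fence face top",(223,159),.066),("fence foot",(223,179),.034),("fence foot@66",(223,179),.066),("jaw face foot",(223,470),.034),("jaw face top",(223,485),.059),("bedL",(164,320),.034),("bedR",(286,320),.034),("jawL",(141,505),.059),("jawR",(307,505),.059),("fenL",(134,130),.066),("fenR",(313,130),.066)]:
    P=plane(d,c(*p),z,o)[0]; q=P[:2]-J; print(n,P.round(4),"jig",(q@ex*1e3).round(1),(q@ey*1e3).round(1))
for n,P in [("jaw w3",[0.54709806,-0.09336212]),("ball w3",[.56209,-.18709]),("ball tri",[.56084,-.18819])]:
    q=np.array(P)-J; print(n,(q@ex*1e3).round(1),(q@ey*1e3).round(1))
E
```

```text
cam [ 0.53814094 -0.02782476  0.37946611]
far [[0.4779 0.0154]
 [0.5786 0.0319]]
centre [ 0.54853857 -0.0985213 ] len 0.2477345546564445 yaw deg 9.432426714796204 wid 0.10201001182088569 0.10213023349730334
bed far end [0.5299 0.0144 0.034 ] jig 0.2 114.5
fence top back [ 0.5324 -0.0026  0.066 ] jig -0.2 97.3
fence face top [ 0.5342 -0.0141  0.066 ] jig -0.3 85.6
fence foot [ 0.5346 -0.0176  0.034 ] jig -0.5 82.1
fence foot@66 [ 0.5349 -0.0185  0.066 ] jig -0.3 81.1
jaw face foot [ 0.5469 -0.0934  0.034 ] jig -0.8 5.3
jaw face top [ 0.5469 -0.0925  0.059 ] jig -0.6 6.2
bedL [ 0.5248 -0.0557  0.034 ] jig -16.4 46.1
bedR [ 0.557  -0.0504  0.034 ] jig 16.3 46.1
jawL [ 0.5268 -0.1011  0.059 ] jig -21.9 1.0
jawR [ 0.5692 -0.0942  0.059 ] jig 21.1 0.9
fenL [ 0.5127 -0.0111  0.066 ] jig -21.1 92.1
fenR [ 0.554  -0.0044  0.066 ] jig 20.8 92.0
jaw w3 -0.6 5.3
ball w3 -1.1 -89.6
ball tri -2.6 -90.5
```

Jig features agree with each other but sit about 9 mm towards +y from the base-corner centre, so I place relative to the bed, jaw and fence as measured: target TCP is about (541,−55).

>>> jog_arm:
  moves:
    - [[-4,25,0],[0,0,0],30]
    - [[-9,51,-10],[0,0,0],30]
    - [[-9,52,-45],[0,0,0],30]
    - [[-9,52,-80],[0,0,0],30]
    - [[-9,52,-110],[0,0,0],30]

```text
time_s: 5.83
ee_pos: [0.5408, -0.057, 0.0877]
eef_rot: [-3.142, 0.0, 1.73]
force: [0.5, -0.3, -0.9]
grip_width: 0.0382
```

>>> jog_arm:
  moves:
    - [[0,0,-10],[0,0,0],30]
    - [[0,0,-20],[0,0,0],30]
    - [[0,0,-20],[0,0,0],30]

```text
time_s: 6.08
ee_pos: [0.541, -0.0574, 0.0687]
eef_rot: [-3.14, -0.0, 1.73]
force: [0.2, 0.3, -1.5]
grip_width: 0.0381
```

```bash
python3 - <<'E'
from h import *
o=ctrl.get_obs(); print(o["time_s"],o["ee_pos"],o["eef_rot"])
show("side","s5",(310,260,460,400),4); show("wrist","w5")
E
```

```text
6.0833 [ 0.54099305 -0.05736952  0.06869469] [-3.14033612e+00 -4.23972907e-04  1.72973264e+00]
```

View pics/s5.png

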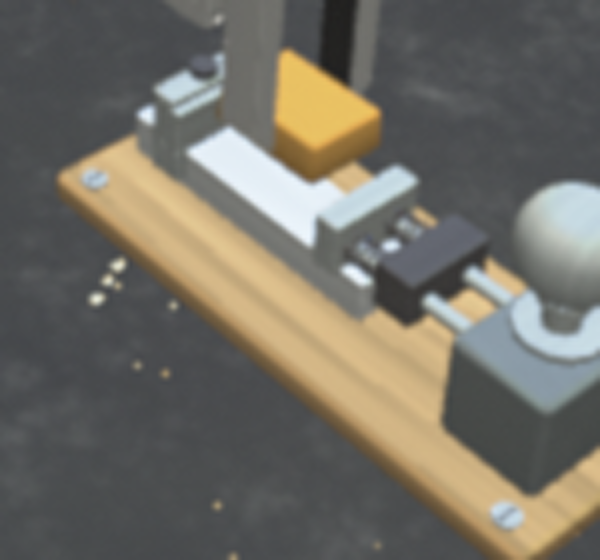

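View pics/w5.png

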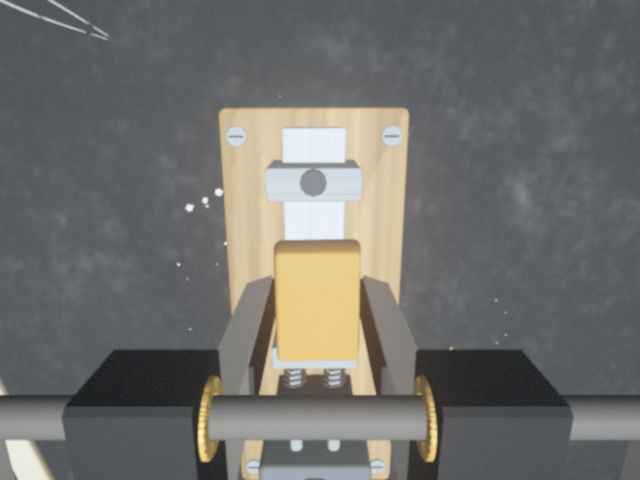

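```bash
python3 - <<'E'
from h import *
d,o=snap("wrist"); 
for uv,z in [((317,360),.0825),((317,360),.064),((317,241),.0825),((317,241),.064),((314,365),.059),((314,200),.066),((314,200),.034)]:
    print(uv,z,plane(d,uv,z,o)[0])
J=np.array([.5485,-.0985]);th=np.radians(9.43); ey=np.array([-np.sin(th),np.cos(th)])
for y,z in [(5.5,.059),(-4,.059),(82,.034),(85,.066),(14,.0825),(69,.0825)]: print(y,z,proj(d,[*(J+ey*y/1e3),z],o))
f=cv2.imread("pics/w5.png"); cv2.imwrite("pics/w5z.png",cv2.resize(f[100:400,210:420],None,fx=2,fy=2,interpolation=cv2.INTER_CUBIC))
E
```

```text
(317, 360) 0.0825 [ 0.54725376 -0.08410781  0.0825    ]
(317, 360) 0.064 [ 0.54915429 -0.0957611   0.064     ]
(317, 241) 0.0825 [ 0.5383685  -0.02862316  0.0825    ]
(317, 241) 0.064 [ 0.53928884 -0.0341556   0.064     ]
(314, 365) 0.059 [ 0.54860046 -0.10205694  0.059     ]
(314, 200) 0.066 [ 0.5348681  -0.01499387  0.066     ]
(314, 200) 0.034 [ 0.53570933 -0.02133854  0.034     ]
5.5 0.059 [[314.80919374 349.5254056 ]]
-4 0.059 [[314.94174091 365.79804754]]
82 0.034 [[313.89616972 192.81719496]]
85 0.066 [[313.4653107  199.14079894]]
14 0.0825 [[314.50932363 360.7971374 ]]
69 0.0825 [[313.52982631 244.681736  ]]
```

View pics/w5z.png

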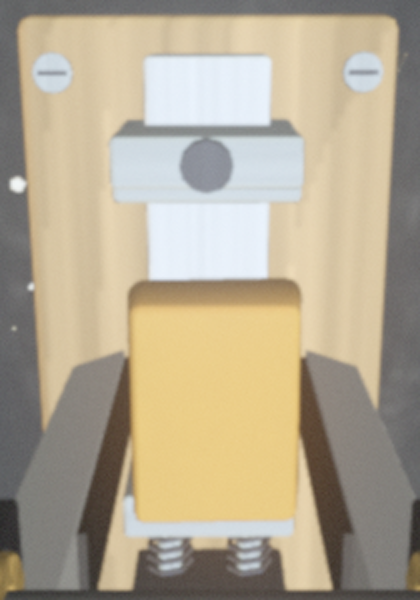

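>>> jog_arm:
  moves:
    - [[-1,2,-8],[0,0,0],30]
    - [[-1,2,-16],[0,0,0],30]
    - [[-1,2,-23],[0,0,0],30]
    - [[-1,2,-28],[0,0,0],30]
    - [[-1,2,-28],[0,0,0],30]

```text
time_s: 6.65
ee_pos: [0.5395, -0.055, 0.0401]
eef_rot: [-3.14, -0.001, 1.73]
force: [0.2, -0.3, -0.1]
grip_width: 0.0382
```

>>> jog_arm:
  moves:
    - [[0,0,-1],[0,0,0],30]
    - [[0,0,-1],[0,0,0],30]

```text
time_s: 6.82
ee_pos: [0.5402, -0.0551, 0.0404]
eef_rot: [-3.142, 0.0, 1.73]
force: [0.3, 1.0, -0.2]
grip_width: 0.0383
```

```bash
python3 - <<'E'
from h import *
o=ctrl.get_obs(); print(o["time_s"],o["ee_pos"],o["force"])
show("side","s6",(310,260,460,400),4)
E
```

```text
6.8167 [ 0.54017545 -0.05513623  0.04040399] [ 0.30192461  1.02766205 -0.17991801]
```

View pics/s6.png

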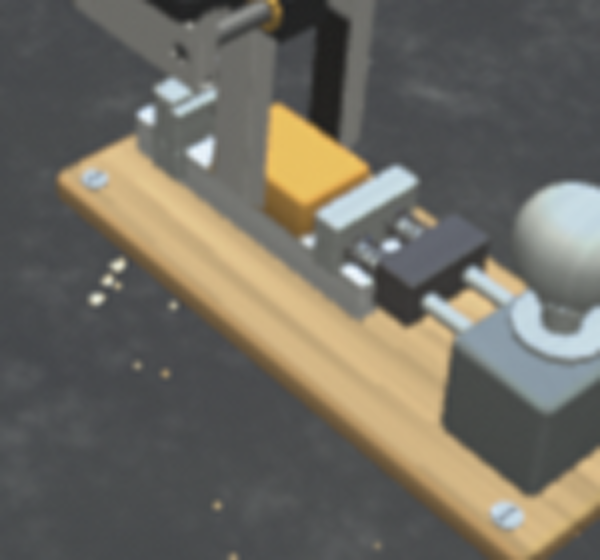

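>>> jog_arm:
  moves:
    - [[0,0,-1],[0,0,0],30]
    - [[0,0,-2],[0,0,0],30]
    - [[0,0,-2],[0,0,0],30]

```text
time_s: 7.12
ee_pos: [0.5404, -0.0551, 0.039]
eef_rot: [3.141, 0.0, 1.73]
force: [-1.7, 1.1, 4.0]
grip_width: 0.0385
```

>>> jog_arm:
  moves:
    - [[0,0,0],[0,0,0],40]
    - [[0,0,0],[0,0,0],43]
    - [[0,0,0],[0,0,0],50]
    - [[0,0,0],[0,0,0],60]
    - [[0,0,0],[0,0,0],60]

```text
time_s: 7.53
ee_pos: [0.5401, -0.0551, 0.0384]
eef_rot: [-3.142, -0.0, 1.73]
force: [1.1, -0.6, 0.5]
grip_width: 0.0589
```

```bash
python3 - <<'E'
from h import *
o=ctrl.get_obs(); print(o["time_s"],o["ee_pos"],o["force"])
show("side","s7",(310,260,460,400),4); show("wrist","w7")
E
```

```text
7.5333 [ 0.54010083 -0.05510217  0.03838615] [ 1.09213866 -0.5821706   0.46811796]
```

View pics/s7.png

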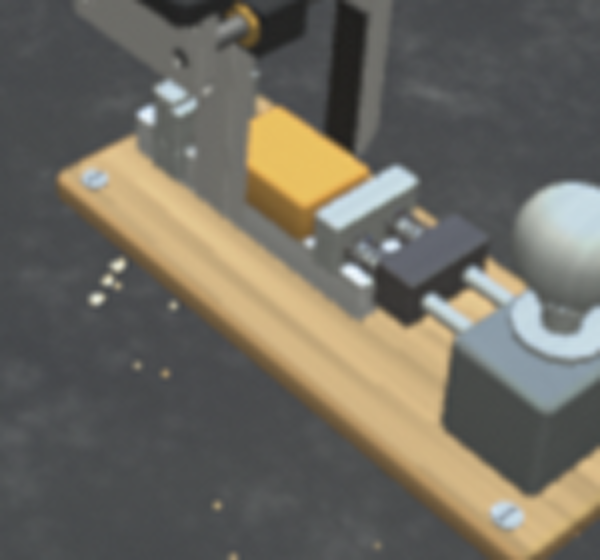

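View pics/w7.png

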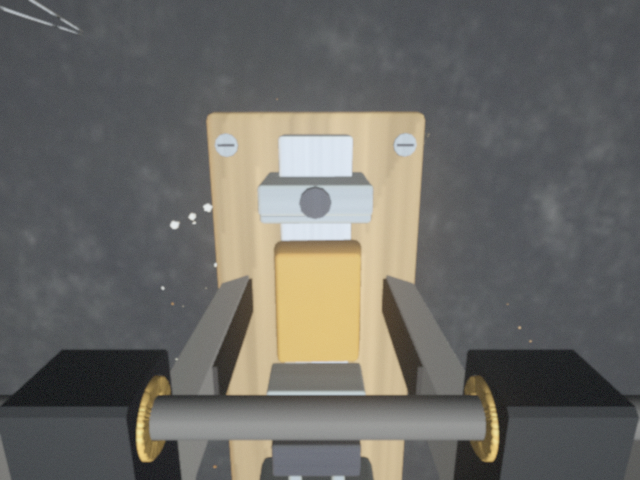

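The wax lies squarely on the bed between jaw and fence, released, with the fingers clear of it. Now I lift and go to the ball.

>>> jog_arm:
  moves:
    - [[0,0,30],[0,0,0],60]
    - [[0,0,70],[0,0,0],60]
    - [[0,0,110],[0,0,0],70]
    - [[0,0,145],[0,0,1],94]
    - [[4,-20,145],[0,0,2],94]

```text
time_s: 8.05
ee_pos: [0.5463, -0.0737, 0.191]
eef_rot: [3.132, 0.005, 1.911]
force: [0.9, -0.1, 1.3]
grip_width: 0.0768
```

>>> jog_arm:
  moves:
    - [[4,-25,0],[0,0,1.4],94]
    - [[8,-50,0],[0,0,2.8],94]
    - [[12,-80,0],[0,0,4.2],94]
    - [[17,-105,0],[0,0,5.6],94]
    - [[17,-112,0],[0,0,7],94]

```text
time_s: 8.47
ee_pos: [0.5612, -0.1903, 0.1831]
eef_rot: [-3.141, 0.0, 2.519]
force: [-0.4, 0.3, 0.1]
grip_width: 0.094
```

>>> jog_arm:
  moves:
    - [[0,0,0],[0,0,1.4],94]
    - [[0,0,0],[0,0,2.8],94]
    - [[0,0,0],[0,0,4.2],94]
    - [[0,0,0],[0,0,5.6],94]
    - [[0,0,0],[0,0,7],94]

```text
time_s: 8.88
ee_pos: [0.5611, -0.1871, 0.1833]
eef_rot: [3.142, -0.0, 3.132]
force: [1.0, 0.7, -0.4]
grip_width: 0.094
```

>>> jog_arm:
  moves:
    - [[0,0,0],[0,0,1.4],94]
    - [[0,0,0],[0,0,2.2],94]
    - [[0,0,0],[0,0,2.2],94]

```text
time_s: 9.13
ee_pos: [0.5611, -0.1871, 0.1834]
eef_rot: [3.142, -0.0, -2.961]
force: [-0.0, 0.5, 0.2]
grip_width: 0.0939
```

```bash
python3 - <<'E'
from h import *
d,o=snap("wrist","w8"); print(o["time_s"],o["ee_pos"],o["eef_rot"],o["qpos"],o["grip_width"],o["moment"])
for P in [(.561,-.1876,.098)]: print(proj(d,P,o))
E
```

```text
9.1333 [ 0.56108501 -0.18710326  0.18337142] [ 3.14154179e+00 -1.16491578e-04 -2.96135005e+00] [-3.83782294e-01  4.09866257e-01  1.42493818e+00 -1.99808421e-05
  1.30691386e+00 -2.13481601e+00] 0.09388814889774472 [ 0.08543909  0.01127149 -0.02517609]
[[316.69363788 238.82215019]]
```

View pics/w8.png

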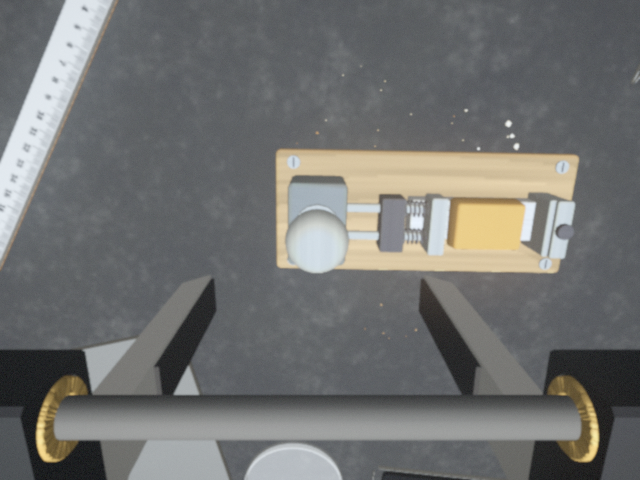

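Wrist view: the ball is centred at about (317,241), between the fingers, and the wax sits squarely between jaw and fence. I'm descending to the ball.

>>> jog_arm:
  moves:
    - [[0.5,-0.5,-30],[0,0,0],94]
    - [[0.5,-0.5,-60],[0,0,0],94]
    - [[0.5,-0.5,-85],[0,0,0],94]
    - [[0.5,-0.5,-100],[0,0,0],94]
    - [[0.5,-0.5,-104],[0,0,0],94]

```text
time_s: 9.6
ee_pos: [0.5604, -0.1871, 0.0765]
eef_rot: [3.139, -0.004, -2.968]
force: [0.2, 0.7, 0.0]
grip_width: 0.0941
```

>>> jog_arm:
  moves:
    - [[0,0,0],[0,0,0],60]
    - [[0,0,0],[0,0,0],50]
    - [[0,0,0],[0,0,0],46]
    - [[0,0,0],[0,0,0],46]
    - [[0,0,0],[0,0,0],46]

```text
time_s: 10.02
ee_pos: [0.562, -0.1877, 0.0804]
eef_rot: [-3.141, 0.001, -2.965]
force: [-0.6, 0.4, 0.6]
grip_width: 0.0641
```

```bash
python3 - <<'E'
from h import *
d,o=show("side","s9",(330,200,500,370),3.5); print(o["time_s"],o["ee_pos"],o["force"],o["moment"],o["grip_width"])
E
```

```text
10.0167 [ 0.5619939  -0.18774965  0.08038884] [-0.62014106  0.42461091  0.62510741] [ 0.09972892  0.02240954 -0.01479981] 0.06409086394381044
```

View pics/s9.png

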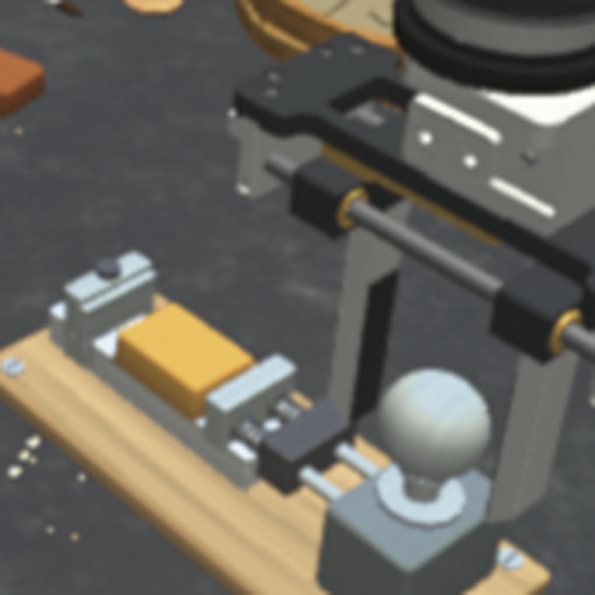

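>>> jog_arm:
  moves:
    - [[0,0,-1.4],[0,0,0],30]
    - [[0,0,-1.4],[0,0,0],30]
    - [[0,0,-1.4],[0,0,0],30]
    - [[0,0,-1.4],[0,0,0],30]
    - [[0,0,-1.4],[0,0,0],30]
  squeeze: 45

```text
time_s: 10.48
ee_pos: [0.5615, -0.1873, 0.078]
eef_rot: [3.141, -0.0, -2.965]
force: [-0.7, 2.7, 0.4]
grip_width: 0.0405
```

>>> jog_arm:
  moves:
    - [[0,0,0],[0,0,0],30]
    - [[0,0,0],[0,0,0],30]
    - [[0,0,0],[0,0,0],30]

```text
time_s: 10.73
ee_pos: [0.5615, -0.1874, 0.078]
eef_rot: [3.141, -0.0, -2.965]
force: [-1.3, 4.1, 1.2]
grip_width: 0.0405
```

```bash
cat > st.py <<'E'
from h import *
o=ctrl.get_obs(); y=np.degrees(o["eef_rot"][2]); print(round(o["time_s"],2),"tcp",(o["ee_pos"]*1e3).round(1),"yaw",round(y,2),"F",o["force"].round(1),"M",o["moment"].round(3),"grip",round(o["grip_width"]*1e3,1),"q6",o["qpos"][5].round(2))
E
python3 st.py
```

```text
10.73 tcp [ 561.5 -187.4   78. ] yaw -169.86 F [-1.3  4.1  1.2] M [ 0.834  0.237 -0.073] grip 40.5 q6 -2.13
```

>>> jog_arm:
  moves:
    - [[0,0,0],[0,0,-0.8],30]
    - [[0,0,0],[0,0,-1.6],30]
    - [[0,0,0],[0,0,-2.4],30]
    - [[0,0,0],[0,0,-3.2],30]
    - [[0,0,0],[0,0,-4],30]

```text
time_s: 11.15
ee_pos: [0.5616, -0.1876, 0.078]
eef_rot: [-3.142, -0.0, 2.966]
force: [-2.0, 3.1, 0.7]
grip_width: 0.0404
```

```bash
python3 st.py; python3 -c "
from h import *
show('top','t10',(330,190,520,310),4)"
```

```text
11.15 tcp [ 561.6 -187.6   78. ] yaw 169.96 F [-2.   3.1  0.7] M [0.511 0.268 0.192] grip 40.4 q6 -1.78
```

View pics/t10.png

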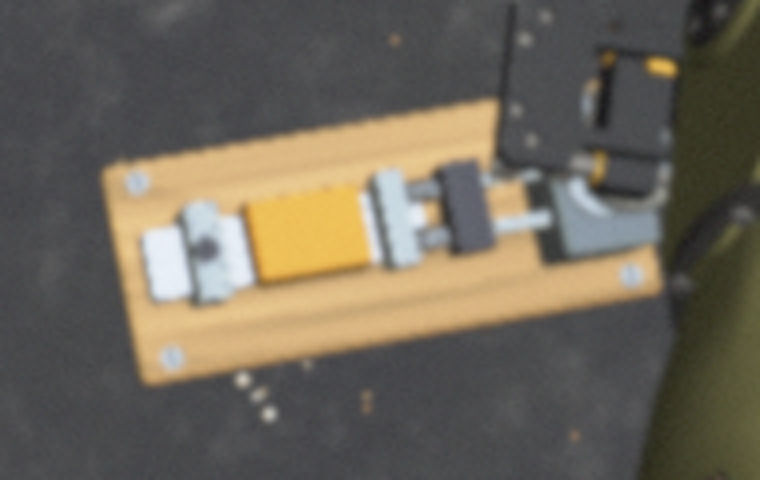

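The jaw has moved towards the wax; a white gap is still visible at zoomed x of about 372, and another by the fence at 225–247.

>>> jog_arm:
  moves:
    - [[0,0,0],[0,0,-0.8],30]
    - [[0,0,0],[0,0,-1.6],30]
    - [[0,0,0],[0,0,-2.4],30]
    - [[0,0,0],[0,0,-3.2],30]
    - [[0,0,0],[0,0,-4],30]

```text
time_s: 11.62
ee_pos: [0.5615, -0.1878, 0.078]
eef_rot: [-3.141, -0.0, 2.619]
force: [-2.2, 1.8, 0.5]
grip_width: 0.0404
```

```bash
python3 st.py
```

```text
11.62 tcp [ 561.5 -187.8   78. ] yaw 150.05 F [-2.2  1.8  0.5] M [0.314 0.347 0.2  ] grip 40.4 q6 -1.43
```

>>> jog_arm:
  moves:
    - [[0,0,0],[0,0,-0.8],30]
    - [[0,0,0],[0,0,-1.6],30]
    - [[0,0,0],[0,0,-2.4],30]
    - [[0,0,0],[0,0,-3.2],30]
    - [[0,0,0],[0,0,-4],30]

```text
time_s: 12.03
ee_pos: [0.5614, -0.188, 0.078]
eef_rot: [-3.141, 0.0, 2.27]
force: [-3.4, 0.4, 0.3]
grip_width: 0.0405
```

```bash
python3 st.py; python3 -c "
from h import *
show('top','t11',(330,190,520,310),4)"
```

```text
12.03 tcp [ 561.4 -188.    78. ] yaw 130.05 F [-3.4  0.4  0.3] M [0.07  0.539 0.186] grip 40.5 q6 -1.08
```

View pics/t11.png

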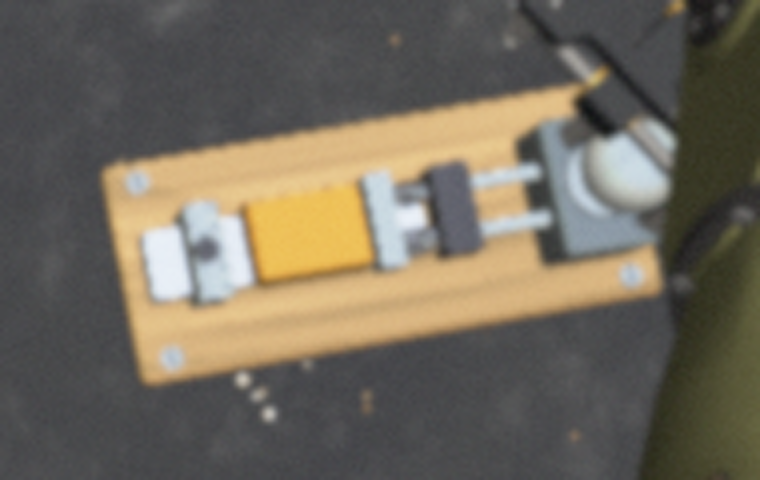

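The jaw now reaches the wax (contact at zoomed x of about 368). The fence gap is still open, at 228–247.

>>> jog_arm:
  moves:
    - [[0,0,0],[0,0,-0.8],30]
    - [[0,0,0],[0,0,-1.6],30]
    - [[0,0,0],[0,0,-2.4],30]
    - [[0,0,0],[0,0,-3.2],30]
    - [[0,0,0],[0,0,-4],30]

```text
time_s: 12.5
ee_pos: [0.5612, -0.188, 0.078]
eef_rot: [-3.14, 0.0, 1.922]
force: [-5.7, -0.0, 0.7]
grip_width: 0.0404
```

```bash
python3 st.py
```

```text
12.5 tcp [ 561.2 -188.    78. ] yaw 110.13 F [-5.7 -0.   0.7] M [-0.129  0.884  0.186] grip 40.4 q6 -0.74
```

>>> jog_arm:
  moves:
    - [[0,0,0],[0,0,-0.8],30]
    - [[0,0,0],[0,0,-1.6],30]
    - [[0,0,0],[0,0,-2.4],30]
    - [[0,0,0],[0,0,-3.2],30]
    - [[0,0,0],[0,0,-4],30]

```text
time_s: 12.92
ee_pos: [0.561, -0.1881, 0.078]
eef_rot: [-3.14, 0.001, 1.573]
force: [-6.9, -0.5, 2.3]
grip_width: 0.0402
```

```bash
python3 st.py; python3 -c "
from h import *
show('top','t12',(330,190,520,310),4);show('side','s12',(330,230,500,370),3.5)"
```

```text
12.92 tcp [ 561.  -188.1   78. ] yaw 90.13 F [-6.9 -0.5  2.3] M [-0.158  1.239  0.249] grip 40.2 q6 -0.39
```

View pics/t12.png

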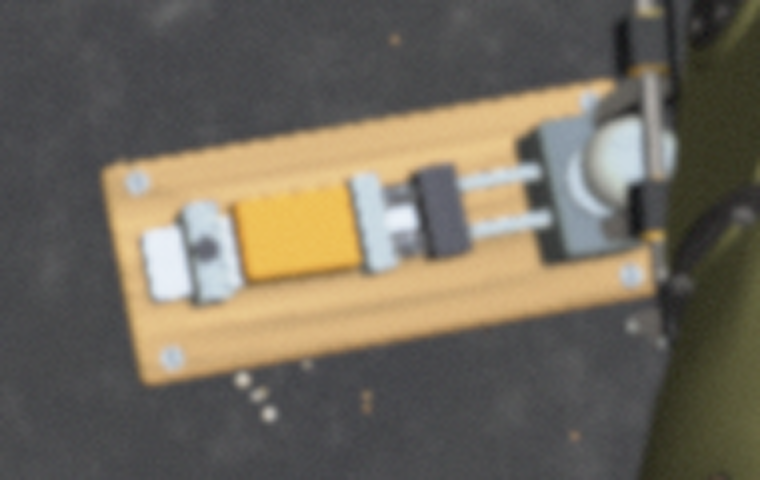

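View pics/s12.png

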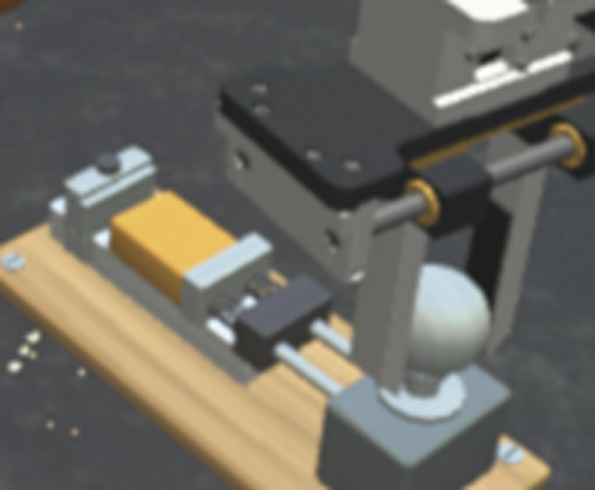

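About 100° turned, with the jaw tracking it (no slip). The fence gap still shows a few mm of white. I'm going slower now and easing the side force.

>>> jog_arm:
  moves:
    - [[-0.4,0,0],[0,0,-0.4],30]
    - [[-0.8,0,0],[0,0,-0.8],30]
    - [[-1,0,0],[0,0,-1.2],30]
    - [[-1,0,0],[0,0,-1.6],30]
    - [[-1,0,0],[0,0,-2],30]

```text
time_s: 13.43
ee_pos: [0.5608, -0.1881, 0.078]
eef_rot: [3.141, 0.001, 1.4]
force: [1.6, -0.1, -1.6]
grip_width: 0.0404
```

```bash
python3 st.py
```

```text
13.43 tcp [ 560.8 -188.1   78. ] yaw 80.23 F [ 1.6 -0.1 -1.6] M [-0.187  0.053  0.203] grip 40.4 q6 -0.21
```

>>> jog_arm:
  moves:
    - [[0,0,0],[0,0,-0.4],30]
    - [[0,0,0],[0,0,-0.8],30]
    - [[0,0,0],[0,0,-1.2],30]
    - [[0,0,0],[0,0,-1.6],30]
    - [[0,0,0],[0,0,-2],30]

```text
time_s: 13.85
ee_pos: [0.5607, -0.1881, 0.078]
eef_rot: [3.141, 0.001, 1.226]
force: [0.1, -0.7, -0.7]
grip_width: 0.0403
```

```bash
python3 st.py; python3 -c "
from h import *
show('top','t13',(330,190,520,310),4);show('side','s13',(330,230,500,370),3.5)"
```

```text
13.85 tcp [ 560.7 -188.1   78. ] yaw 70.23 F [ 0.1 -0.7 -0.7] M [-0.139  0.17   0.182] grip 40.3 q6 -0.04
```

View pics/t13.png

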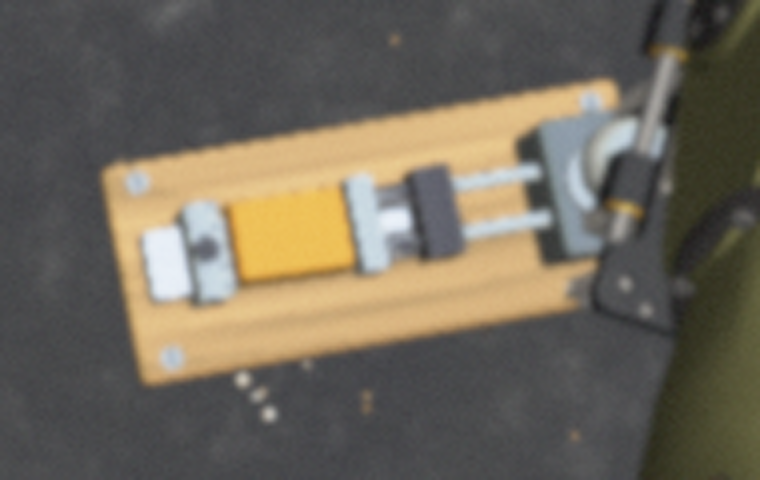

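View pics/s13.png

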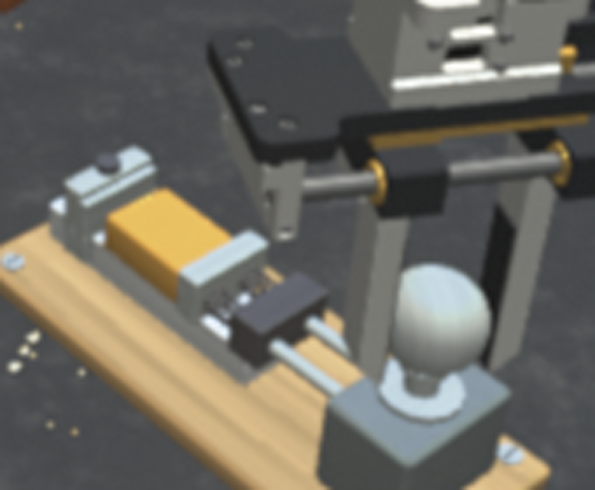

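Only a sliver of gap remains at the fence.

>>> jog_arm:
  moves:
    - [[0,0,0],[0,0,-0.4],30]
    - [[0,0,0],[0,0,-0.8],30]
    - [[0,0,0],[0,0,-1.2],30]
    - [[0,0,0],[0,0,-1.6],30]
    - [[0,0,0],[0,0,-2],30]

```text
time_s: 14.37
ee_pos: [0.5606, -0.188, 0.078]
eef_rot: [3.141, 0.0, 1.051]
force: [-0.3, -0.8, -0.6]
grip_width: 0.0408
```

```bash
python3 st.py;python3 -c "
from h import *
show('side','s14',(340,260,430,340),6)"; python3 st.py
```

```text
14.37 tcp [ 560.6 -188.    78. ] yaw 60.24 F [-0.3 -0.8 -0.6] M [-0.244  0.278  0.171] grip 40.8 q6 0.13
14.42 tcp [ 560.6 -188.    78. ] yaw 60.08 F [ 0.3 -1.7 -1.7] M [-0.325  0.242  0.057] grip 40.4 q6 0.14
```

View pics/s14.png

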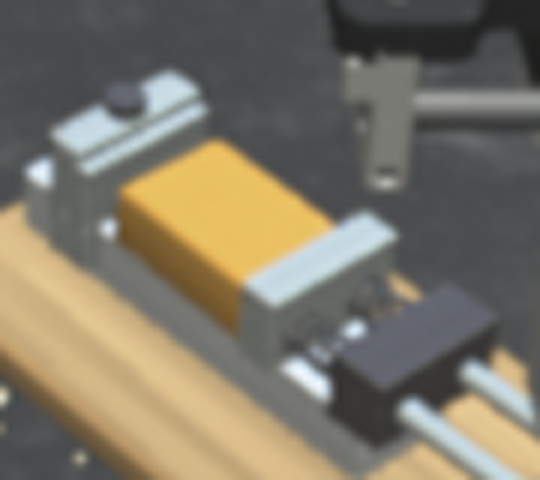

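>>> jog_arm:
  moves:
    - [[0,0,0],[0,0,-0.4],30]
    - [[0,0,0],[0,0,-0.8],30]
    - [[0,0,0],[0,0,-1.2],30]
    - [[0,0,0],[0,0,-1.6],30]
    - [[0,0,0],[0,0,-2],30]

```text
time_s: 14.83
ee_pos: [0.5605, -0.1879, 0.078]
eef_rot: [3.141, 0.0, 0.877]
force: [-1.1, -1.1, -0.4]
grip_width: 0.0405
```

```bash
python3 st.py;python3 -c "
from h import *
show('side','s15',(340,260,430,340),6)"; python3 st.py
```

```text
14.83 tcp [ 560.5 -187.9   78. ] yaw 50.25 F [-1.1 -1.1 -0.4] M [-0.242  0.338  0.173] grip 40.5 q6 0.31
14.88 tcp [ 560.5 -187.9   78. ] yaw 50.09 F [-1.7 -2.3 -0.7] M [-0.288  0.351  0.08 ] grip 40.4 q6 0.31
```

View pics/s15.png

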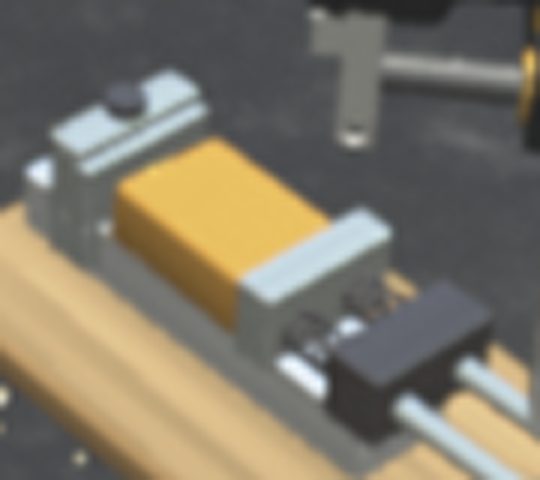

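Nearly touching the fence, with a small gap at (105,228) in the zoom. Continuing in 10° steps.

>>> jog_arm:
  moves:
    - [[0,0,0],[0,0,-0.4],30]
    - [[0,0,0],[0,0,-0.8],30]
    - [[0,0,0],[0,0,-1.2],30]
    - [[0,0,0],[0,0,-1.6],30]
    - [[0,0,0],[0,0,-2],30]

```text
time_s: 15.3
ee_pos: [0.5605, -0.1879, 0.078]
eef_rot: [3.142, 0.0, 0.703]
force: [-1.4, -1.5, -0.6]
grip_width: 0.0405
```

```bash
python3 st.py;python3 -c "
from h import *
show('side','s16',(340,260,430,340),6)"; python3 st.py
```

```text
15.3 tcp [ 560.5 -187.9   78. ] yaw 40.26 F [-1.4 -1.5 -0.6] M [-0.185  0.524  0.234] grip 40.5 q6 0.48
15.35 tcp [ 560.5 -187.8   78. ] yaw 40.1 F [-1.8 -1.9 -0.7] M [-0.241  0.582  0.083] grip 40.7 q6 0.49
```

View pics/s16.png

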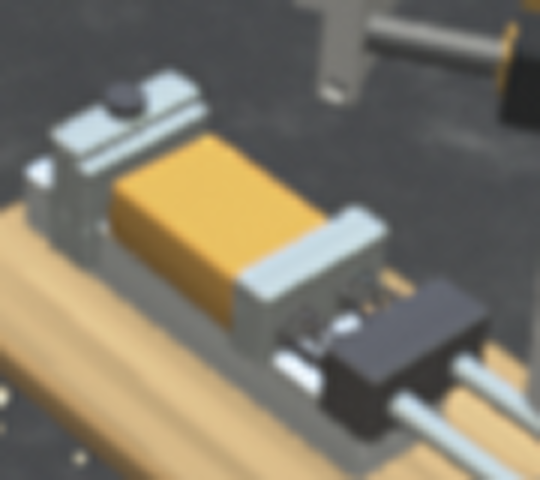

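Mz is up to 0.23, which may be the start of contact. I'll take smaller steps at the same rate.

>>> jog_arm:
  moves:
    - [[0,0,0],[0,0,-0.4],30]
    - [[0,0,0],[0,0,-0.8],30]
    - [[0,0,0],[0,0,-1.2],30]

```text
time_s: 15.6
ee_pos: [0.5604, -0.1878, 0.078]
eef_rot: [-3.142, 0.0, 0.598]
force: [-2.7, -1.5, -0.0]
grip_width: 0.0404
```

```bash
python3 st.py;python3 -c "
from h import *
show('side','s17',(340,260,430,340),6)"; python3 st.py
```

```text
15.6 tcp [ 560.4 -187.8   78. ] yaw 34.27 F [-2.7 -1.5 -0. ] M [-0.148  0.591  0.244] grip 40.4 q6 0.59
15.65 tcp [ 560.4 -187.8   78. ] yaw 34.11 F [-1.6 -1.1 -0.1] M [-0.197  0.67   0.106] grip 40.4 q6 0.59
```

View pics/s17.png

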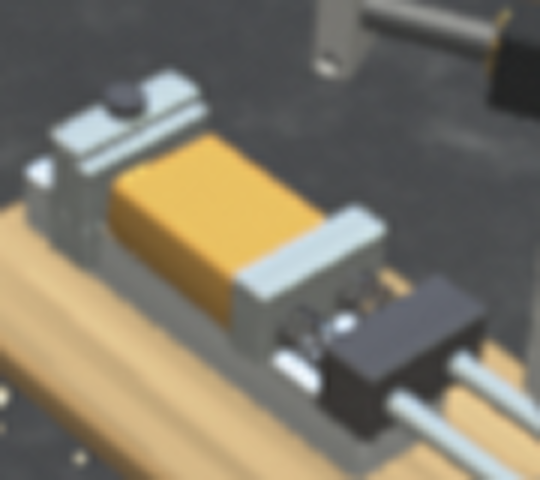

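```bash
cat > pc.py <<'E'
import cv2,numpy as np,sys
L=sys.argv[1:]
I=[cv2.cvtColor(cv2.imread(f"pics/{n}.png"),cv2.COLOR_BGR2GRAY).astype(np.float32) for n in L]
def tm(a,b,box):
    x0,y0,x1,y1=box; T=a[y0:y1,x0:x1]; m=25
    r=cv2.matchTemplate(b[y0-m:y1+m,x0-m:x1+m],T,cv2.TM_CCOEFF_NORMED); _,v,_,p=cv2.minMaxLoc(r)
    s=[]
    for ax in (0,1):
        q=list(p); g=[]
        for k in(-3,0,3):
            u=[p[0],p[1]]; u[ax]+=k; g.append(r[min(max(u[1],0),2*m),min(max(u[0],0),2*m)])
        s.append(p[ax]-m+3*0.5*(g[0]-g[2])/(g[0]-2*g[1]+g[2]))
    return np.round(s,2),round(v,3)
for n,b in zip(L,I):
    print(n,"carr",tm(I[0],b,(325,275,500,450)),"jaw",tm(I[0],b,(235,205,400,330)),"waxleft",tm(I[0],b,(112,130,230,260)),"screw/fence",tm(I[0],b,(50,70,210,140)))
E
python3 pc.py s14 s15 s16 s17
```

```text
s14 carr (array([0.04, 0.02], dtype=float32), 1.0) jaw (array([-0.01,  0.  ], dtype=float32), 1.0) waxleft (array([0.04, 0.02], dtype=float32), 1.0) screw/fence (array([ 0.  , -0.04], dtype=float32), 1.0)
s15 carr (array([-3.98, -2.93], dtype=float32), 0.995) jaw (array([-4.23, -2.96], dtype=float32), 0.997) waxleft (array([-1.94, -1.13], dtype=float32), 0.983) screw/fence (array([-0.01, -0.06], dtype=float32), 1.0)
s16 carr (array([-7.94, -5.81], dtype=float32), 0.991) jaw (array([-8.11, -5.81], dtype=float32), 0.997) waxleft (array([-3.01, -2.42], dtype=float32), 0.954) screw/fence (array([-0.1 , -0.23], dtype=float32), 0.996)
s17 carr (array([-10.11,  -7.35], dtype=float32), 0.988) jaw (array([-9.44, -6.73], dtype=float32), 0.997) waxleft (array([-2.81, -2.67], dtype=float32), 0.94) screw/fence (array([-0.08, -0.19], dtype=float32), 0.997)
```

Image tracking shows the jaw now lagging the carriage: contact came within the last step, about 2 N so far. Another 10° should give about 10 N.

>>> jog_arm:
  moves:
    - [[0,0,0],[0,0,-0.4],30]
    - [[0,0,0],[0,0,-0.8],30]
    - [[0,0,0],[0,0,-1.2],30]
    - [[0,0,0],[0,0,-1.6],30]
    - [[0,0,0],[0,0,-2],30]

```text
time_s: 16.07
ee_pos: [0.5604, -0.1877, 0.078]
eef_rot: [-3.141, 0.001, 0.424]
force: [-2.8, -1.2, 0.2]
grip_width: 0.0403
```

```bash
python3 st.py;python3 -c "
from h import *
show('side','s18',(340,260,430,340),6)"; python3 st.py; python3 pc.py s14 s15 s16 s17 s18
```

```text
16.07 tcp [ 560.4 -187.7   78. ] yaw 24.28 F [-2.8 -1.2  0.2] M [-0.073  0.705  0.241] grip 40.3 q6 0.76
16.12 tcp [ 560.4 -187.7   78. ] yaw 24.12 F [-3.4 -0.6  0.7] M [-0.096  0.748  0.139] grip 40.7 q6 0.76
s14 carr (array([0.04, 0.02], dtype=float32), 1.0) jaw (array([-0.01,  0.  ], dtype=float32), 1.0) waxleft (array([0.04, 0.02], dtype=float32), 1.0) screw/fence (array([ 0.  , -0.04], dtype=float32), 1.0)
s15 carr (array([-3.98, -2.93], dtype=float32), 0.995) jaw (array([-4.23, -2.96], dtype=float32), 0.997) waxleft (array([-1.94, -1.13], dtype=float32), 0.983) screw/fence (array([-0.01, -0.06], dtype=float32), 1.0)
s16 carr (array([-7.94, -5.81], dtype=float32), 0.991) jaw (array([-8.11, -5.81], dtype=float32), 0.997) waxleft (array([-3.01, -2.42], dtype=float32), 0.954) screw/fence (array([-0.1 , -0.23], dtype=float32), 0.996)
s17 carr (array([-10.11,  -7.35], dtype=float32), 0.988) jaw (array([-9.44, -6.73], dtype=float32), 0.997) waxleft (array([-2.81, -2.67], dtype=float32), 0.94) screw/fence (array([-0.08, -0.19], dtype=float32), 0.997)
s18 carr (array([-13.27,  -9.88], dtype=float32), 0.974) jaw (array([-10.33,  -7.14], dtype=float32), 0.997) waxleft (array([-3.15, -2.94], dtype=float32), 0.932) screw/fence (array([-0.09, -0.2 ], dtype=float32), 0.997)
```

Estimates now: image compression of about 1.1–1.3 mm (7–8 N), and moment rise of about +0.06 (7 N). Turn 6° more.

>>> jog_arm:
  moves:
    - [[0,0,0],[0,0,-0.4],30]
    - [[0,0,0],[0,0,-0.8],30]
    - [[0,0,0],[0,0,-1.2],30]

```text
time_s: 16.37
ee_pos: [0.5604, -0.1877, 0.078]
eef_rot: [-3.141, 0.001, 0.319]
force: [-3.4, -1.3, 0.4]
grip_width: 0.0404
```

```bash
python3 st.py;python3 -c "
from h import *
show('side','s19',(340,260,430,340),6)"; python3 st.py; python3 pc.py s14 s18 s19; python3 pc.py s17 s18 s19
```

```text
16.37 tcp [ 560.4 -187.7   78. ] yaw 18.29 F [-3.4 -1.3  0.4] M [0.023 0.818 0.306] grip 40.4 q6 0.87
16.42 tcp [ 560.4 -187.6   78. ] yaw 18.13 F [-3.8 -0.3  1.4] M [0.008 0.887 0.235] grip 40.5 q6 0.87
s14 carr (array([0.04, 0.02], dtype=float32), 1.0) jaw (array([-0.01,  0.  ], dtype=float32), 1.0) waxleft (array([0.04, 0.02], dtype=float32), 1.0) screw/fence (array([ 0.  , -0.04], dtype=float32), 1.0)
s18 carr (array([-13.27,  -9.88], dtype=float32), 0.974) jaw (array([-10.33,  -7.14], dtype=float32), 0.997) waxleft (array([-3.15, -2.94], dtype=float32), 0.932) screw/fence (array([-0.09, -0.2 ], dtype=float32), 0.997)
s19 carr (array([-15.69, -11.67], dtype=float32), 0.959) jaw (array([-10.86,  -7.41], dtype=float32), 0.993) waxleft (array([-3.29, -3.05], dtype=float32), 0.929) screw/fence (array([-0.13, -0.22], dtype=float32), 0.997)
s17 carr (array([0.03, 0.01], dtype=float32), 1.0) jaw (array([0., 0.], dtype=float32), 1.0) waxleft (array([0.01, 0.03], dtype=float32), 1.0) screw/fence (array([ 0.  , -0.05], dtype=float32), 1.0)
s18 carr (array([-3.05, -2.53], dtype=float32), 0.987) jaw (array([-0.5 , -0.75], dtype=float32), 0.991) waxleft (array([-0.31, -0.26], dtype=float32), 0.994) screw/fence (array([-0.01, -0.05], dtype=float32), 1.0)
s19 carr (array([-5.28, -4.22], dtype=float32), 0.977) jaw (array([-1.14, -0.97], dtype=float32), 0.983) waxleft (array([-0.54, -0.24], dtype=float32), 0.993) screw/fence (array([-0.05, -0.08], dtype=float32), 1.0)
```

View pics/s19.png

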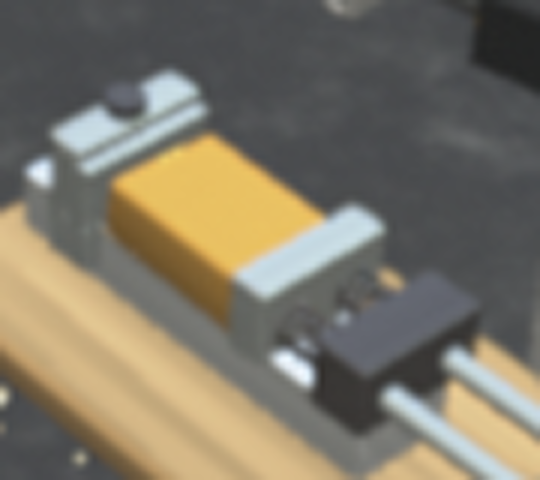

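Moment rise of +0.12 and the turn since contact both give about 15 N; image compression gives about 11–12 N (blurred lower bound). I add 2° for margin, then release.

>>> jog_arm:
  moves:
    - [[0,0,0],[0,0,-0.4],30]
    - [[0,0,0],[0,0,-0.4],30]

```text
time_s: 16.58
ee_pos: [0.5604, -0.1876, 0.078]
eef_rot: [-3.141, 0.001, 0.284]
force: [-5.0, -0.7, 0.7]
grip_width: 0.0404
```

```bash
python3 st.py
```

```text
16.58 tcp [ 560.4 -187.6   78. ] yaw 16.26 F [-5.  -0.7  0.7] M [-0.024  0.958  0.177] grip 40.4 q6 0.9
```

>>> jog_arm:
  moves:
    - [[0,0,0],[0,0,0],50]
    - [[0,0,0],[0,0,0],60]
    - [[0,0,0],[0,0,0],75]
    - [[0,0,0],[0,0,0],94]
    - [[0,0,0],[0,0,0],94]

```text
time_s: 17.0
ee_pos: [0.5608, -0.1876, 0.0781]
eef_rot: [3.141, -0.0, 0.282]
force: [-0.4, -0.1, 0.2]
grip_width: 0.0704
```

>>> jog_arm:
  moves:
    - [[0,0,0],[0,0,0],94]
    - [[0,0,10],[0,0,0],94]
    - [[0,0,40],[0,0,0],94]
    - [[0,0,75],[0,0,0],94]
    - [[0,0,110],[0,0,0],94]

```text
time_s: 17.42
ee_pos: [0.5603, -0.1875, 0.19]
eef_rot: [-3.141, 0.0, 0.282]
force: [0.7, 1.2, 0.6]
grip_width: 0.0939
```

>>> jog_arm:
  moves:
    - [[0,-30,20],[0,0,0],94]
    - [[0,-60,20],[0,0,0],94]
    - [[0,-60,20],[0,0,0],94]
    - [[0,-60,20],[0,0,0],94]

```text
time_s: 17.75
ee_pos: [0.5603, -0.2486, 0.2086]
eef_rot: [3.141, -0.0, 0.28]
force: [0.3, -0.0, -0.3]
grip_width: 0.0939
```

```bash
python3 st.py;python3 -c "
from h import *
show('side','s20',(340,260,430,340),6); show('top','t20',(330,190,520,310),4);show('wrist','w20')"; python3 pc.py s14 s19 s20
```

```text
17.75 tcp [ 560.3 -248.6  208.6] yaw 16.04 F [ 0.3 -0.  -0.3] M [0.035 0.185 0.051] grip 93.9 q6 0.81
s14 carr (array([0.04, 0.02], dtype=float32), 1.0) jaw (array([-0.01,  0.  ], dtype=float32), 1.0) waxleft (array([0.04, 0.02], dtype=float32), 1.0) screw/fence (array([ 0.  , -0.04], dtype=float32), 1.0)
s19 carr (array([-15.69, -11.67], dtype=float32), 0.959) jaw (array([-10.86,  -7.41], dtype=float32), 0.993) waxleft (array([-3.29, -3.05], dtype=float32), 0.929) screw/fence (array([-0.13, -0.22], dtype=float32), 0.997)
s20 carr (array([-16.21, -11.94], dtype=float32), 0.958) jaw (array([-11.14,  -7.46], dtype=float32), 0.993) waxleft (array([-3.3 , -3.08], dtype=float32), 0.929) screw/fence (array([-0.13, -0.24], dtype=float32), 0.997)
```

View pics/s20.png

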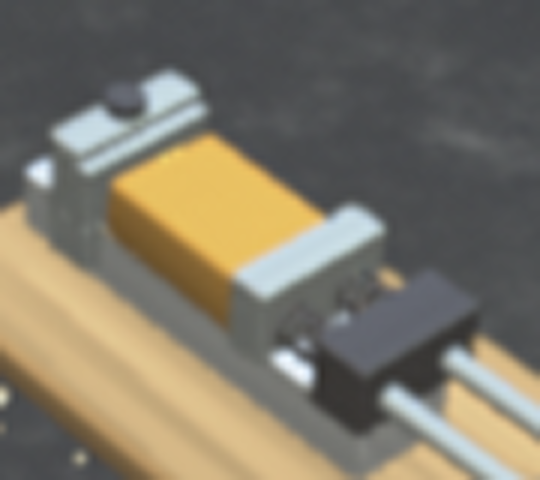

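View pics/w20.png

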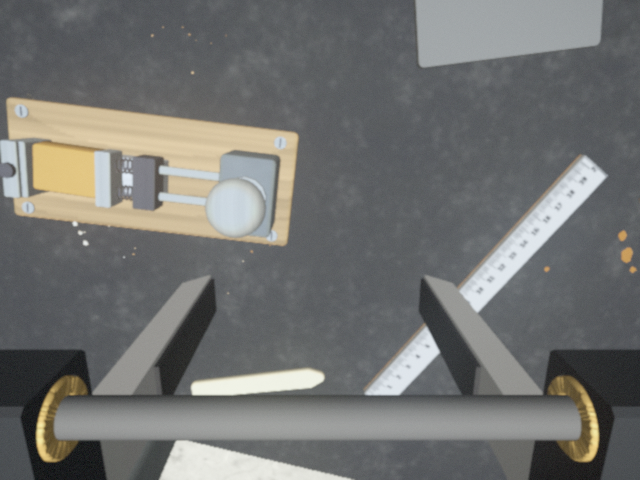

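The wax sits flat and square against the fence with the springs compressed, and the carriage stayed where it was when the fingers let go. The gripper is clear, so I'm handing in.

```bash
python3 -c "
from station import ctrl
print(ctrl.hand_in())"
```

```text
the job is handed in; nothing more can be done
None
```

I laid the wax block on the bed, let go of it, and turned the ball knob about 174° clockwise in one grip until the jaw held the block against the fence. I then released the knob, moved the gripper clear and handed in at about 18 s; no verdict was reported.

**Clamping force:** the checks agree the block is held within 8–25 N, but not on the exact value.
- **Moment:** just before the last 2°, the moment read about 0.12 N m above free turning, which means about 15 N. Single readings scattered by about 0.03 N m, or roughly 4 N.
- **Turn angle:** the turn since the jaw met resistance gives about 15 N before the last 2° and 16–17 N after it.
- **Spring compression in the side view:** this gave only 11–13 N. I take it as a low estimate, because the image patch tracked for the jaw also catches some of the springs.

**Position:** the last pictures show the block flat and square against the fence. The carriage stayed put after I let go.

**Disagreement:** the base corners put the jig's middle about 9 mm off from where the jaw and ball put it along y. I worked from the bed, jaw, fence and ball as seen, and the block and the grip both fitted.

The arm did not go near the leather block or the cork pad while carrying or clamping. I did not re-measure their positions at the end.

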